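# Open the apothecary's prescription desk

## Robot

A 6-joint arm with a two-finger parallel gripper is mounted at the origin on the work surface. World frame = base frame: x ahead of the robot, y to its left, z up, the work surface at z = 0. Lengths are in m, angles in rad, forces in N, time in s.
With the tool pointing down it reaches from about 0.35 to 0.925 m from the base axis. Payload 6.4 kg.
Tool frame: the origin (TCP) lies midway between the tips of the shut fingers; the grasp point (between the pads) lies 19 mm behind it (arm.grip_point_offset is the distance from the TCP to the grasp point, in m); z points along the fingers, y is the line along which they close (so a half turn about z gives the same grasp; the last joint's range is limited). The gripper opens to 85 mm and grips with 20 to 120 N. Pads are 22 mm wide; open, the fingers measure 114 mm over their backs; the gripper's body (76 mm by 85 mm) begins 54 mm behind the grasp point. The pads swing forward as they close: fully open they stand 13 mm farther back than shut.
Start: joints at [-1.391, 0.245, 1.558, -0, 1.339, -0.174], TCP at [0.225, -0.61, 0.231] pointing down, gripper open.
Joint ranges: [-3.13, 3.13], [-1.02, 2.26], [0.13, 2.54], [-0.95, 4.09], [0.21, 2.88], [-2.74, 2.74]. Speed limits (rad/s): [2.57, 2.57, 3.14, 3.14, 3.14, 3.14].

## Interface

Orientations are given as a unit quaternion [w, x, y, z].
In Python, from bench import arm gives the robot as it stands. The module is installed in compiled form; this text tells all that it offers.
- The arm moves only by the shell command python3 -m jog 'ROWS' [OPENING] [FORCE]. ROWS is a JSON object of lists of equal length, an entry for each row: "offset": the shift along the tool's x, y, z in mm, a list of three; "delta_rot": the turn, a rotation vector about the tool's x, y, z in degrees, a list of three. In form: {"offset": [[x, y, z], ...], "delta_rot": [[rx, ry, rz], ...]}. A call has 1 to 20 rows; each row is the pose to reach, as a shift and turn from the pose commanded when the call began, along the tool's axes at that moment; what a row does not reach only later rows make up. A row lasts 1/10 s, in which the tool goes at most 50 mm and 8.59 degrees, less where a joint would pass 70% of its speed; a pose out of reach is approached as far as the arm can. A call with a gripper value outside its range is refused whole. OPENING is the opening, from 0 (shut) to 1 (fully open), set as the call begins (- or left out, the last holds). The fingers move at their own pace and stop on an object; FORCE is the grip in N (left out, the last holds). Time passes only in rows, so rows that repeat a pose let the fingers close. It gives the time, the measured TCP pose, the force, the opening and the grip force at its end, in the units of the state.
- arm.sense(): the state, without advancing time (a new reading comes with each control period).
- arm.get_image(name): name is "scene" or "side" or "wrist"; returns a dict with "img" (384x512x3 uint8, blue, green, red), "fx", "fy", "cx", "cy" (pixels), "R" (3x3) and "t" (3): a world point X has camera coordinates R X + t. Camera axes: x right, y down, z forward; pixel columns grow to the right and rows downward; lengths in m; the calibration is good to about 2 mm. The wrist camera is an equidistant fisheye: a pixel r from the principal point sees the ray r / f radians off the axis. A picture is of the moment at which its call begins. There is no depth.
- arm.sign_off(): hands the job in; it is judged then, once.
Trained networks look in a picture, given as the dict that the camera call returned (one of the last four; its "shot" number tells which), for a name from the list of things; names that differ only in an ending like _2 or _b are one class to them, and where a whole thing is asked for, a point or a joint stands for the part that bears it (a point fixed in the world has none). Each returns a list of dicts, best first, with "conf" (0 to 1); they miss things now and then, are a little off and sometimes report something else, mostly with a low value. They report only what shows in the picture. A call takes as long as a camera call.
- arm.cut_out(picture, target): "mask" (384x512 bool, what is visible of it) and "rect" ([centre column, centre row, width, height] in pixels, round what is visible of it).
- arm.pinpoint(picture, target): "centre" ([column, row] in pixels: a listed point, or the origin of a listed thing).
The state is a dict: "clock": time; "joint_positions": joint angles; "joint_velocities": joint speeds; "joint_efforts": joint torques, N m; "tool_pos": TCP position; "tool_rot": TCP orientation; "wrist_force": force on the tool from outside, world axes, zero at the start; "ft_torque": the same for the moment, N m; "width": finger opening in m; "finger_force": force on a finger pad.
Only numpy, scipy, OpenCV 4.12 (cv2) and the standard library are available. Lean on these libraries where they do the work, as an engineer would, in place of code of your own. Each camera call takes 0.05 s, during which the arm holds its last target. There are 200 camera calls.

## Task

Open the small slant-front prescription desk for writing: pull out both slide-out supports as far as they go, and only then lower the drop-front flap gently until it rests level on them. Leave the flap lying on the two pulled-out supports.

Things in the scene. Friction and masses are not known exactly. Their poses are not given: they have to be found in the camera images.
- desk: Slant-front camphorwood desk, fixed: 340 mm wide (y), 190 deep (x), flat top 158 high; lower 81 mm upright-fronted, above it the sloping flap. Origin: middle of front face, on the counter. x into the desk from its front, y to the left for one facing the front, z up. In the front: a support near each end; between them a locked drawer with ball knob. Before it two 32 mm weights at x -70, y +-65.
- left_pull (a point): Grip point of the left support, desk y = +140 mm, z = 62: upright brass post 14 mm thick, z 45 to 79 mm, on a stem before a wooden bar 18 mm wide (z 40 to 80). The bar slides out along desk -x, 90 mm from fully in (this point at desk x = -45 mm) to its stop (x = -135), friction 1.5 N, stays where left. Starts 0 to 15 mm out.
- right_pull (a point): Grip point of the right support, desk y = -140 mm; otherwise the same as the left: upright brass post 14 mm thick, at desk x = -45 mm fully in, -135 mm fully out.
- flap_pull (a point): Centre of the flap's pull: brass barrel 18 mm in diameter, 18 long along desk y, on an 8 mm stem, 32 mm beyond the middle of the free edge. Gripped on its end faces (closing along y) it turns between fingers that keep pointing down. With the flap phi above level (125 deg closed, 0 level), in the desk's frame: x = -142 cos phi + 5 sin phi, z = 81 + 142 sin phi + 5 cos phi (mm).
- flap (a joint): Flap angle (rad): 0 closed (leaning back), 0.61 upright, 2.19 level on the supports. Flap 330 mm wide, 110 long, 10 thick, 0.25 kg; hinge line along desk y at desk x = 0, z = 81 mm. Free hinge: its weight keeps it closed; past upright it falls open towards the front, and sags below level if the supports are in.

How it is judged:
On the way, in this order (a step that is already met when the one before it is completed fails the run):
1. both supports are pulled out (at least 75 mm of their 90 mm) while the flap is still up (x of each of left_pull, right_pull in the frame of desk below -0.12 m and value of joint flap below 0.6 rad), for 0.2 s.
2. the flap is lowered to level (value of joint flap between 2.09 and 2.3 rad), for 0.2 s.
At the end, for the whole second after the job is handed in: Both supports are out by at least 75 mm of their 90 mm, and the flap lies level on them (within about 6 degrees) and at rest (all of step 2 and x of each of left_pull, right_pull in the frame of desk below -0.12 m and velocity of joint flap between -0.1 and 0.1 rad/s); the robot touches nothing.
It fails at once if the flap is let fall: it swings down faster than 5 rad/s (velocity of joint flap above 5 rad/s).
It fails at once if the flap hangs more than 7 degrees below level, unsupported (value of joint flap above 2.32 rad).
It also fails if it takes over 64 s, if anything falls off the work surface, if the arm or the gripper's body presses on something with over 40 N, if the wrist force passes 120 N, or if a joint passes its speed limit or range.

## Working session

There is one attempt and no reset: what is moved stays moved. The work goes in short steps, Python scripts to look and compute and a shell command to move; the robot and the scene stay as the last step left them, time stands still between calls to the robot, and variables do not carry over. Pictures are saved under pics/ and viewed, at most 10 in all, crops included, and the job is handed in when it is done.

```bash
mkdir -p pics; cat > h.py <<'E'
import numpy as np, cv2
from bench import arm
def ray(p,uv):
    R=np.array(p["R"]);t=np.array(p["t"])
    d=np.array([(uv[0]-p["cx"])/p["fx"],(uv[1]-p["cy"])/p["fy"],1.])
    d=R.T@d; return -R.T@t, d/np.linalg.norm(d)
def tri(obs):
    A=np.zeros((3,3));b=np.zeros(3)
    for p,uv in obs:
        o,d=ray(p,uv);M=np.eye(3)-np.outer(d,d);A+=M;b+=M@o
    return np.linalg.solve(A,b)
E
python3 - <<'E'
from h import *
s=arm.sense();print({k:np.round(v,3).tolist() for k,v in s.items()})
P={n:arm.get_image(n) for n in("scene","side")}
for n in P: cv2.imwrite(f"pics/{n}0.png",P[n]["img"])
for q in("left_pull","right_pull","flap_pull","desk"):
    ob=[]
    for n in P:
        r=arm.pinpoint(P[n],q)
        print(q,n,[(np.round(x["centre"],1).tolist(),round(x["conf"],2)) for x in r[:2]])
        if r: ob.append((P[n],r[0]["centre"]))
    if len(ob)==2: print(np.round(tri(ob),4))
E
```

```text
{'clock': 0.0, 'joint_positions': [-1.391, 0.246, 1.559, 0.0, 1.339, -0.174], 'joint_velocities': [0.001, -0.001, -0.001, -0.0, 0.001, 0.001], 'joint_efforts': [0.001, -42.95, -32.613, -0.0, 0.005, 0.0], 'tool_pos': [0.225, -0.609, 0.23], 'tool_rot': [-0.001, 0.984, 0.176, -0.0], 'wrist_force': [0.191, 0.397, 0.112], 'ft_torque': [-0.02, -0.046, -0.028], 'finger_force': 0.0, 'width': 0.086}
left_pull scene [([289.9, 185.6], 0.54)]
left_pull side [([184.0, 193.0], 0.62)]
[0.5381 0.1923 0.0564]
right_pull scene [([169.8, 252.8], 0.44)]
right_pull side [([266.8, 273.8], 0.82)]
[ 0.5582 -0.0928  0.0632]
flap_pull scene [([289.9, 191.0], 0.9)]
flap_pull side [([273.4, 148.1], 0.63)]
[0.6811 0.0596 0.1896]
desk scene []
desk side [([244.5, 238.0], 0.65)]
```

```bash
python3 -c "
import cv2,numpy as np
a=cv2.imread('pics/scene0.png');b=cv2.imread('pics/side0.png')
cv2.imwrite('pics/both0.png',cv2.resize(np.hstack([a,b]),(800,300)))"
```

```text
(no output)
```

View pics/scene0.png

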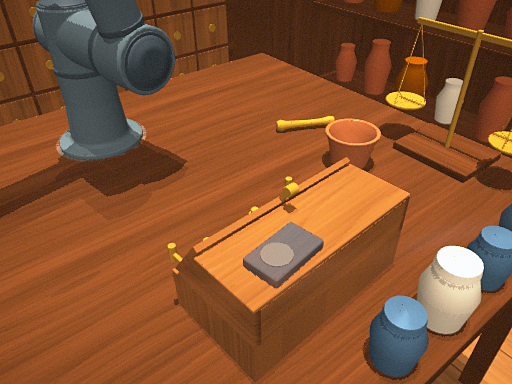

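View pics/side0.png

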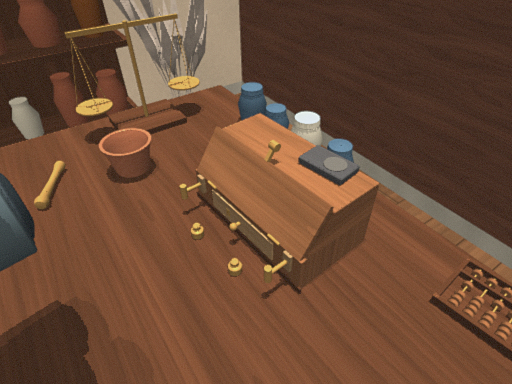

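The scene camera looks from behind and above: desk back-top corners are at about (410,190) and (262,308), and the flap barrel at (290,190). The side camera faces the front: pulls at (184,190) and (268,272), weights at (197,231) and (235,267), top right-back corner at (373,183). I'll fit the desk pose to these.

```bash
cat > fit.py <<'E'
from h import *
from scipy.optimize import least_squares
P={n:arm.get_image(n) for n in("scene","side")}
def W(q,p): 
    c,s=np.cos(q[2]),np.sin(q[2]); return np.array([q[0]+c*p[0]-s*p[1],q[1]+s*p[0]+c*p[1],p[2]])
def proj(p,X):
    c=np.array(p["R"])@X+np.array(p["t"]); return np.array([p["fx"]*c[0]/c[2]+p["cx"],p["fy"]*c[1]/c[2]+p["cy"]])
fp=(.0855,0,.1944)
obs=[("scene",(.19,.17,.158),(410,190)),("scene",(.19,-.17,.158),(262,308)),("scene",(.19,-.17,0),(258,377)),
("side",(.19,-.17,.158),(373,183)),("scene",fp,(289.9,191)),("side",fp,(273.4,148.1))]
L=[("side",0,(184,193)),("side",1,(266.8,273.8)),("scene",1,(169.8,252.8))]
def f(q):
    r=[proj(P[n],W(q,X))-uv for n,X,uv in obs]
    r+=[proj(P[n],W(q,(q[3+i],.14-.28*i,.062)))-uv for n,i,uv in L]
    return np.concatenate(r)
s=least_squares(f,[.6,.05,.07,-.05,-.05],loss="soft_l1")
q=s.x;print("pose",q[:2].round(4),np.degrees(q[2]).round(2),"px",q[3:].round(4));print(f(q).reshape(-1,2).round(1).tolist())
for i in(0,1):print(W(q,(q[3+i],.14-.28*i,.062)).round(4))
print("flap",W(q,fp).round(4))
E
python3 fit.py
```

```text
pose [0.5944 0.0534] 5.86 px [-0.0428 -0.0507]
[[-2.4, -0.5], [-4.8, 1.6], [0.4, 3.3], [4.2, -3.5], [0.1, -2.7], [-1.9, -3.3], [-0.5, -2.0], [-0.2, 0.3], [1.5, -0.5]]
[0.5375 0.1883 0.062 ]
[ 0.5582 -0.091   0.062 ]
flap [0.6794 0.0621 0.1944]
```

```bash
python3 -m jog '{"offset": [[40,-30,0],[80,-60,0],[120,-90,0],[160,-120,0],[200,-150,0],[240,-180,0],[280,-210,0],[320,-240,0],[360,-270,0],[400,-300,0],[440,-330,0],[470,-353,0],[492,-369,0],[492,-369,40],[492,-369,60],[492,-369,60]], "delta_rot": [[0,0,2],[0,0,4],[0,0,6],[0,0,8],[0,0,10],[0,0,12],[0,0,14],[0,0,15],[0,0,15],[0,0,15],[0,0,15],[0,0,15],[0,0,15],[0,0,15],[0,0,15],[0,0,15]]}' 0.6 40
python3 - <<'E'
from h import *
p=arm.get_image("wrist");cv2.imwrite("pics/w1.png",p["img"]);s=arm.get_image("side");cv2.imwrite("pics/w1b.png",np.hstack([cv2.resize(p["img"],(400,300)),cv2.resize(s["img"],(400,300))]))
for q in("right_pull",):
    for r in arm.pinpoint(p,q)[:2]:
        # fisheye ray
        d=np.array([r["centre"][0]-p["cx"],r["centre"][1]-p["cy"]])/p["fx"];th=np.linalg.norm(d)
        v=np.append(np.sin(th)*d/th,np.cos(th));R=np.array(p["R"]);o=-R.T@np.array(p["t"]);v=R.T@v
        print(r,(o+v*(.062-o[2])/v[2]).round(4))
E
```

```text
clock: 2.2
tool_pos: [0.5567, -0.092, 0.1677]
tool_rot: [-0.001, 0.999, 0.046, -0.003]
wrist_force: [0.2, -0.4, 0.1]
width: 0.0511
finger_force: 0.0
{'centre': [256.0, 189.3], 'conf': 0.84} [ 0.5584 -0.0937  0.062 ]
```

View pics/w1b.png

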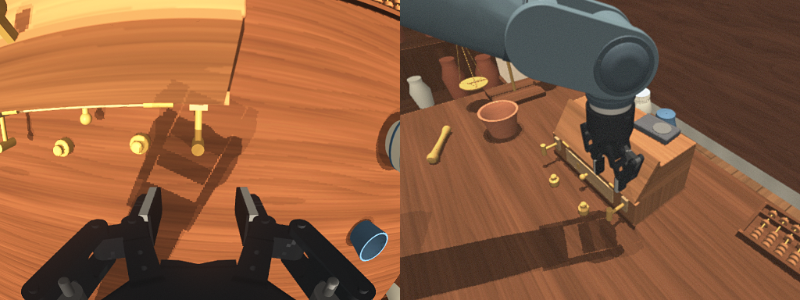

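The wrist view shows the right post between the fingers, at about (200,142) in the half-size image, so I can descend and grip.

```bash
python3 -m jog '{"offset": [[1,2,40],[1,2,80],[1,2,110],[1,2,125],[1,2,125]], "delta_rot": [[0,0,0],[0,0,0],[0,0,0],[0,0,0],[0,0,0]]}' 0.6 40
python3 -m jog '{"offset": [[0,0,0],[0,0,0],[0,0,0],[0,0,0],[0,0,0],[0,0,0]], "delta_rot": [[0,0,0],[0,0,0],[0,0,0],[0,0,0],[0,0,0],[0,0,0]]}' 0 40
```

```text
clock: 2.85
tool_pos: [0.5596, -0.0951, 0.0456]
tool_rot: [-0.0, 0.999, 0.046, -0.001]
wrist_force: [0.3, -0.3, -0.0]
width: 0.0513
finger_force: 0.0
clock: 3.45
tool_pos: [0.5614, -0.0906, 0.0491]
tool_rot: [-0.004, 0.999, 0.046, 0.001]
wrist_force: [-1.4, 20.7, 11.0]
width: 0.013
finger_force: 38.9
```

```bash
python3 -m jog '{"offset": [[-8,-4,-3],[-18,-5,-3],[-28,-5,-3],[-38,-5,-3],[-48,-5,-3],[-58,-5,-3],[-66,-5,-3],[-74,-5,-3],[-80,-5,-3],[-84,-5,-3],[-87,-5,-3],[-87,-5,-3],[-87,-5,-3]], "delta_rot": [[0,0,0],[0,0,0],[0,0,0],[0,0,0],[0,0,0],[0,0,0],[0,0,0],[0,0,0],[0,0,0],[0,0,0],[0,0,0],[0,0,0],[0,0,0]]}' 0 40
```

```text
clock: 4.75
tool_pos: [0.4747, -0.0971, 0.0494]
tool_rot: [-0.001, 0.999, 0.045, 0.003]
wrist_force: [13.4, 8.5, -15.9]
width: 0.0128
finger_force: 40.0
```

```bash
python3 -m jog '{"offset": [[1,0,0],[1,0,0],[1,0,0],[1,0,0],[1,0,-30],[1,0,-75],[1,0,-120],[20,-60,-130],[40,-110,-130],[55,-160,-130],[70,-210,-130],[85,-255,-130],[89,-280,-120],[89,-280,-110],[89,-280,-110]], "delta_rot": [[0,0,0],[0,0,0],[0,0,0],[0,0,0],[0,0,0],[0,0,0],[0,0,0],[0,0,0],[0,0,0],[0,0,0],[0,0,0],[0,0,0],[0,0,0],[0,0,0],[0,0,0]]}' 0.6 40
cat > wr.py <<'E'
from h import *
import sys
def wr(q,z,p):
    for r in arm.pinpoint(p,q)[:2]:
        d=np.array([r["centre"][0]-p["cx"],r["centre"][1]-p["cy"]])/p["fx"];th=np.linalg.norm(d)
        v=np.append(np.sin(th)*d/th,np.cos(th));R=np.array(p["R"]);o=-R.T@np.array(p["t"]);v=R.T@v
        print(q,r,(o+v*(z-o[2])/v[2]).round(4))
p=arm.get_image("wrist");s=arm.get_image("side")
cv2.imwrite(f"pics/{sys.argv[1]}.png",np.hstack([cv2.resize(p["img"],(400,300)),cv2.resize(s["img"],(400,300))]))
wr("left_pull",.062,p);wr("right_pull",.062,p);wr("flap_pull",.1944,p)
E
python3 wr.py w2
```

```text
clock: 6.25
tool_pos: [0.5346, 0.1892, 0.1576]
tool_rot: [0.0, 0.999, 0.047, -0.002]
wrist_force: [-0.0, 0.0, -0.2]
width: 0.051
finger_force: 0.0
left_pull {'centre': [253.2, 192.8], 'conf': 0.67} [0.5365 0.1896 0.062 ]
right_pull {'centre': [484.9, 260.6], 'conf': 0.98} [ 0.4764 -0.0987  0.062 ]
```

View pics/w2.png

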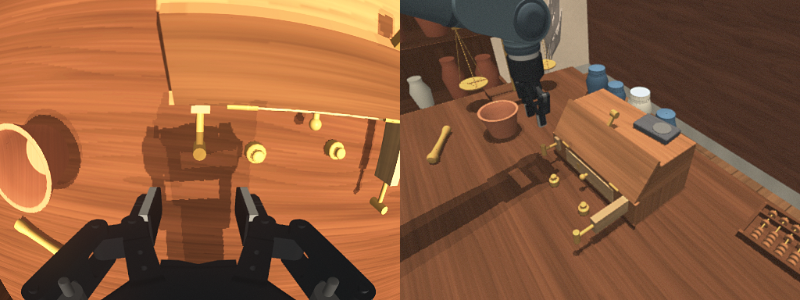

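The right support is fully out, and the left post sits between the fingers at about (200,152) in the half-size image. I'll descend and grip it.

```bash
python3 -m jog '{"offset": [[2,-1,40],[2,-1,80],[2,-1,105],[2,-1,111],[2,-1,111],[2,-1,111],[2,-1,111]], "delta_rot": [[0,0,0],[0,0,0],[0,0,0],[0,0,0],[0,0,0],[0,0,0],[0,0,0]]}' 0.6 40
python3 -m jog '{"offset": [[0,0,0],[0,0,0],[0,0,0],[0,0,0],[0,0,0],[0,0,0]], "delta_rot": [[0,0,0],[0,0,0],[0,0,0],[0,0,0],[0,0,0],[0,0,0]]}' 0 40
```

```text
clock: 7.2
tool_pos: [0.5394, 0.1902, 0.0505]
tool_rot: [-0.0, 0.999, 0.046, 0.002]
wrist_force: [-0.5, -0.0, -0.1]
width: 0.0512
finger_force: 0.0
clock: 7.8
tool_pos: [0.5385, 0.1888, 0.0492]
tool_rot: [0.001, 0.999, 0.046, 0.0]
wrist_force: [-0.4, -7.3, 4.6]
width: 0.0125
finger_force: 39.0
```

```bash
python3 -m jog '{"offset": [[-8,1,0],[-18,1,0],[-28,1,0],[-38,1,0],[-48,1,0],[-58,1,0],[-66,1,0],[-74,1,0],[-80,1,0],[-85,1,0],[-89,1,0],[-92,1,0],[-92,1,0],[-92,1,0]], "delta_rot": [[0,0,0],[0,0,0],[0,0,0],[0,0,0],[0,0,0],[0,0,0],[0,0,0],[0,0,0],[0,0,0],[0,0,0],[0,0,0],[0,0,0],[0,0,0],[0,0,0]]}' 0 40
```

```text
clock: 9.2
tool_pos: [0.4522, 0.1821, 0.0501]
tool_rot: [-0.002, 0.999, 0.045, 0.009]
wrist_force: [23.4, 5.5, -14.2]
width: 0.0127
finger_force: 39.5
```

```bash
python3 -m jog '{"offset": [[4,0,0],[4,0,0],[4,0,0],[4,0,0],[4,0,-30],[4,0,-75],[4,0,-120],[4,0,-165],[4,0,-210],[34,20,-220],[70,45,-220],[110,70,-220],[150,95,-220],[185,120,-220],[210,140,-220],[222,142,-220],[222,142,-220],[222,142,-220]], "delta_rot": [[0,0,0],[0,0,0],[0,0,0],[0,0,0],[0,0,0],[0,0,0],[0,0,0],[0,0,0],[0,0,0],[0,0,0.6],[0,0,0.6],[0,0,0.6],[0,0,0.6],[0,0,0.6],[0,0,0.6],[0,0,0.6],[0,0,0.6],[0,0,0.6]]}' 0.6 40
python3 wr.py w3
```

```text
clock: 11.0
tool_pos: [0.6796, 0.06, 0.2676]
tool_rot: [-0.0, 0.999, 0.041, -0.001]
wrist_force: [-0.3, -0.1, -0.1]
width: 0.0512
finger_force: 0.0
```

View pics/w3.png

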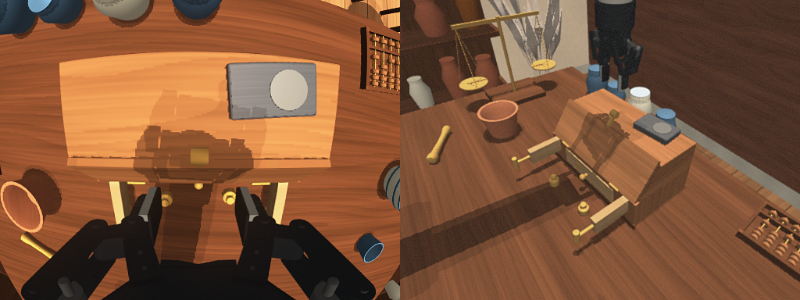

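Both supports are out. The barrel is centred between the fingers at about (200,155) in the half-size image, and the box on top is clear of them, so I'll grip the barrel.

```bash
python3 -m jog '{"offset": [[4,0,40],[4,0,75],[4,0,91],[4,0,93],[4,0,93]], "delta_rot": [[0,0,0],[0,0,0],[0,0,0],[0,0,0],[0,0,0]]}' 0.5 30
python3 -m jog '{"offset": [[0,0,0],[0,0,0],[0,0,0],[0,0,0],[0,0,0],[0,0,0]], "delta_rot": [[0,0,0],[0,0,0],[0,0,0],[0,0,0],[0,0,0],[0,0,0]]}' 0 30
python3 - <<'E'
import numpy as np
f=lambda d:np.array([-142*np.cos(d)+5*np.sin(d),81+142*np.sin(d)+5*np.cos(d)])
a=f(np.radians(125))
for p in list(range(125,-4,-4))+[0]:
    d=f(np.radians(p))-a; print(p,d.round(0),end='; ')
E
```

```text
clock: 11.75
tool_pos: [0.6848, 0.0601, 0.1764]
tool_rot: [0.0, 0.999, 0.041, 0.001]
wrist_force: [1.1, -0.2, 0.7]
width: 0.043
finger_force: 0.0
clock: 12.35
tool_pos: [0.6857, 0.0594, 0.178]
tool_rot: [0.001, 0.999, 0.041, 0.002]
wrist_force: [-0.3, -1.5, 5.9]
width: 0.0174
finger_force: 32.3
125 [0. 0.]; 121 [-8.  6.]; 117 [-17.  11.]; 113 [-25.  15.]; 109 [-35.  19.]; 105 [-44.  22.]; 101 [-54.  25.]; 97 [-63.  27.]; 93 [-73.  28.]; 89 [-83.  29.]; 85 [-93.  28.]; 81 [-103.   28.]; 77 [-113.   26.]; 73 [-122.   24.]; 69 [-132.   21.]; 65 [-141.   17.]; 61 [-150.   13.]; 57 [-159.    8.]; 53 [-167.    3.]; 49 [-175.   -3.]; 45 [-182.  -10.]; 41 [-189.  -17.]; 37 [-196.  -24.]; 33 [-202.  -32.]; 29 [-207.  -40.]; 25 [-212.  -49.]; 21 [-216.  -58.]; 17 [-220.  -67.]; 13 [-223.  -77.]; 9 [-225.  -86.]; 5 [-227.  -96.]; 1 [-227. -106.]; -3 [-228. -116.]; 0 [-228. -108.];
```

```bash
python3 -m jog '{"offset": [[-8,0,-6],[-17,0,-11],[-25,0,-15],[-35,0,-19],[-44,0,-22],[-54,0,-25],[-63,0,-27],[-73,0,-28],[-83,0,-29],[-93,0,-28],[-103,0,-28],[-113,0,-26],[-113,0,-26],[-113,0,-26]], "delta_rot": [[0,0,0],[0,0,0],[0,0,0],[0,0,0],[0,0,0],[0,0,0],[0,0,0],[0,0,0],[0,0,0],[0,0,0],[0,0,0],[0,0,0],[0,0,0],[0,0,0]]}' 0 30
```

```text
clock: 13.75
tool_pos: [0.5707, 0.0507, 0.2019]
tool_rot: [0.0, 0.999, 0.041, -0.001]
wrist_force: [-0.9, -1.7, 7.8]
width: 0.0174
finger_force: 34.6
```

```bash
python3 -m jog '{"offset": [[-9,0,2],[-19,0,5],[-28,0,9],[-37,0,13],[-46,0,18],[-54,0,23],[-62,0,29],[-69,0,36],[-76,0,43],[-83,0,50],[-89,0,58],[-94,0,66],[-99,0,75],[-103,0,84],[-107,0,93],[-110,0,103],[-112,0,112],[-113,0,118],[-114,0,122],[-114,0,122]], "delta_rot": [[0,0,0],[0,0,0],[0,0,0],[0,0,0],[0,0,0],[0,0,0],[0,0,0],[0,0,0],[0,0,0],[0,0,0],[0,0,0],[0,0,0],[0,0,0],[0,0,0],[0,0,0],[0,0,0],[0,0,0],[0,0,0],[0,0,0],[0,0,0]]}' 0 30
python3 -m jog '{"offset": [[0,0,3],[0,0,6],[0,0,9],[0,0,11],[0,0,11],[0,0,11]], "delta_rot": [[0,0,0],[0,0,0],[0,0,0],[0,0,0],[0,0,0],[0,0,0]]}' 0 30
```

```text
clock: 15.75
tool_pos: [0.4576, 0.0421, 0.0782]
tool_rot: [-0.001, 0.999, 0.041, -0.0]
wrist_force: [-2.6, 5.7, 1.6]
width: 0.0169
finger_force: 39.6
clock: 16.35
tool_pos: [0.4568, 0.042, 0.0672]
tool_rot: [-0.001, 0.999, 0.041, -0.002]
wrist_force: [-4.6, 4.2, 0.7]
width: 0.0175
finger_force: 39.7
```

```bash
python3 -m jog '{"offset": [[0,0,1],[0,0,2],[0,0,3],[0,0,3]], "delta_rot": [[0,0,0],[0,0,0],[0,0,0],[0,0,0]]}' 0 30
python3 wr.py w4
```

```text
clock: 16.75
tool_pos: [0.4567, 0.042, 0.0642]
tool_rot: [-0.001, 0.999, 0.041, -0.002]
wrist_force: [-5.2, 3.0, 1.7]
width: 0.0171
finger_force: 39.7
left_pull {'centre': [38.8, 228.7], 'conf': 0.94} [0.4529 0.1845 0.062 ]
right_pull {'centre': [466.1, 234.8], 'conf': 0.88} [ 0.4715 -0.0989  0.062 ]
flap_pull {'centre': [249.8, 273.6], 'conf': 0.58} [0.5285 0.0479 0.1944]
```

View pics/w4.png

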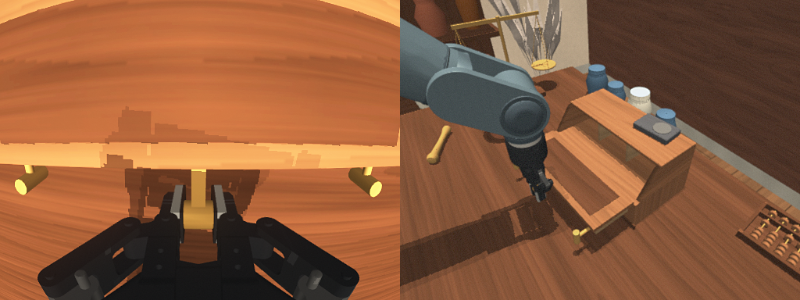

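The flap looks level and both posts stand proud in front of it at (35,180) and (370,185), so I'll release and withdraw.

```bash
python3 -m jog '{"offset": [[0,0,0],[0,0,0],[0,0,0],[0,0,0],[0,0,0],[0,0,-10],[0,0,-30],[0,0,-60],[-10,0,-100],[-30,0,-140],[-50,0,-160],[-50,0,-160],[-50,0,-160]], "delta_rot": [[0,0,0],[0,0,0],[0,0,0],[0,0,0],[0,0,0],[0,0,0],[0,0,0],[0,0,0],[0,0,0],[0,0,0],[0,0,0],[0,0,0],[0,0,0]]}' 0.6 30
python3 wr.py w5
python3 - <<'E'
from h import *
P={n:arm.get_image(n) for n in("scene","side")}
for q in("left_pull","right_pull","flap_pull"):
    ob=[(P[n],r[0]["centre"]) for n in P if (r:=arm.pinpoint(P[n],q))]
    print(q,len(ob),tri(ob).round(4) if len(ob)>1 else "")
E
```

```text
clock: 18.3
tool_pos: [0.4085, 0.0374, 0.2258]
tool_rot: [0.0, 0.999, 0.041, 0.001]
wrist_force: [0.5, 0.2, -0.7]
width: 0.0511
finger_force: 0.0
left_pull {'centre': [120.1, 125.2], 'conf': 0.72} [0.455  0.1879 0.062 ]
right_pull {'centre': [382.4, 128.0], 'conf': 0.62} [ 0.4746 -0.0991  0.062 ]
flap_pull {'centre': [253.0, 128.6], 'conf': 0.83} [0.4709 0.0427 0.1944]
left_pull 2 [0.4495 0.1871 0.0558]
right_pull 2 [ 0.4741 -0.0991  0.0618]
flap_pull 2 [0.4531 0.0458 0.0781]
```

View pics/w5.png

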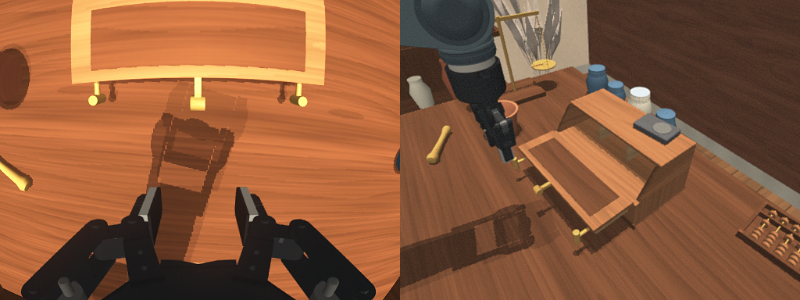

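The flap lies level on both supports, with the posts at (95,100) and (302,100) and the barrel at (198,102). The arm is clear, so I'll hand the job in.

```bash
python3 -c "
from bench import arm
print(arm.sign_off())"
```

```text
the job is handed in; nothing more can be done
None
```

I pulled both supports out to their stops, lowered the flap until it lay level on them and moved the arm clear; the job was handed in at about 18 s of the 64 s allowed, but sign-off returned no verdict.

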